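Make up a wash kit on the tray and a travel kit in the sloped rack

TASK

Make up two guest kits from the stock in the middle of the dresser. The wash kit goes on the copper tray: the white soap dish flat in the larger bay with the bare bar of soap lying flat in the dish, and the smoked bottle standing in the smaller bay. The travel kit goes in the sloped rack: the carton lengthwise in the lane and slid down against the stop, then the tin, lid up, slid down against the carton; leave the folded mirror and the wooden trinket box where they are.

Things in the scene. Friction and masses are not known exactly. Their poses are not given: they have to be found in the camera images.
- tray: Fixed copper-tone tray, 144 (its x) x 218 (y) mm; floor 4 mm thick, rim 12 mm high, walls 4 mm thick. A 9 mm high divider leaves a larger bay, inside 136 (x) x 126 (y) mm centred at y = -42 mm, and a smaller bay, inside 136 x 80 mm centred at y = +65 mm. Origin: centre of underside, on the dresser top, z up. Left or right of the stock.
- rack: Fixed wooden rack, one sloped lane. Origin: centre of underside, z up. Slick floor, falls 25 deg towards its -x (robot end) to a stop; loose things slide down. Floor meets the stop at x = -90, z = 22 mm and runs 200 mm up the slope to x = +91, z = 107. Lane 66 mm wide about y = 0, 6 mm guides. Square to the slope guides rise 14 mm, stop 24 mm. On the other side of the stock from the tray.
- dish: Loose white ceramic soap dish, an open shallow rectangular dish 66 (its x) x 104 (its y) x 16 mm high, walls 4 mm, inner floor 5 mm above its underside, inside 58 x 96 mm. Origin: centre of its underside, z up. About 160 g.
- soap: Loose bare cream-coloured bar of soap with rounded edges and a pressed oblong on top, 46 (its x) x 76 (its y) x 28 mm high. Origin: centre of its underside, z up. About 90 g.
- bottle: Loose small angular bottle in dark smoked glass, square body 44 x 44 mm and 68 mm high, stepped shoulder and a square black stopper above, 100 mm high in all. Stands upright. Origin: centre of its underside, z up. About 170 g.
- carton: Loose closed plain brown cardboard carton with a thin darker line along its top, 46 (its x) x 76 (its y) x 34 mm high. Origin: centre of its underside, z up. About 100 g.
- tin: Loose round plain aluminium tin with a slightly wider lid, 54 mm diameter, 36 mm high, standing lid up. Origin: centre of its underside, z up. About 90 g.
- mirror: Bystander: folded black plastic travel mirror lying flat among the stock, 62 (its x) x 84 (its y) x 14 mm. Loose. Origin: centre of its underside, z up.
- box: Bystander: closed dark wooden trinket box with a brass tab, 60 (its x) x 100 (its y) x 56 mm high, beyond the stock. Loose. Origin: centre of its underside, z up.
Mind the look-alikes: they are no part of the job. Leave any green look-alike of the bottle alone. Leave any red look-alike of the soap alone.

How it is judged:
By the outcome, as a careful person would: the job done as asked, in the order asked, and still so for the second after the job is handed in, with the robot touching nothing.
It also fails if it takes over 120 s, if anything falls off the work surface, if the arm or the gripper's body presses on something with over 40 N, if the wrist force passes 120 N, or if a joint passes its speed limit or range.

ROBOT

A 7-joint arm with a two-finger parallel gripper is mounted at the origin on the work surface. World frame = base frame: x ahead of the robot, y to its left, z up, the work surface at z = 0. Lengths are in m, angles in rad, forces in N, time in s.
With the tool pointing down it reaches from about 0.425 to 0.925 m from the base axis. Payload 6.8 kg.
Tool frame: the origin (TCP) lies on the front face of the gripper's body, between the roots of the fingers; the fingertips stand 73 mm ahead of it and the grasp point (between the pads) lies 54 mm ahead of it (env.nose_length is the distance from the TCP to the fingertips, in m); z points along the fingers, y is the line along which they close (so a half turn about z gives the same grasp; the last joint's range is limited). The gripper opens to 85 mm and grips with 20 to 120 N. Pads are 22 mm wide; open, the fingers measure 114 mm over their backs; the gripper's body (76 mm by 85 mm) begins 54 mm behind the grasp point. The pads swing forward as they close: fully open they stand 13 mm farther back than shut.
Start: joints at [-1.329, 0.477, 0.022, 1.555, -0.011, 1.109, -0.083], TCP at [0.231, 0.634, 0.304] pointing down, gripper open.
Joint ranges: [-2.96, 2.96], [-0.34, 2.1], [-1.41, 1.46], [0.24, 2.44], [-1.37, 4.51], [0.17, 1.92], [-2.96, 2.96]. Speed limits (rad/s): [2.39, 2.39, 3.14, 3.14, 3.14, 3.14, 3.14].

INTERFACE

Orientations are given as a unit quaternion [w, x, y, z].
In Python, from cell import env, kin, camera, calibration, job gives the robot as it stands. The module is installed in compiled form; this text tells all that it offers. Calls block until the motion is done:
- env.reach(position, orientation): joint-space move of the TCP to a pose.
- env.movel(position, velocity=0.15, rot=None, stop_force=None): straight line of the TCP; rot=None keeps the orientation; velocity is the mean speed in m/s. With stop_force (N) it stops when the force on the tool has changed by that much, and returns True; else False.
- env.goto_joints(angles): joint-space move.
- env.grip(opening, f_grip=None): finger opening in m; f_grip is the grip in N (None keeps the last); returns when the fingers have stopped.
- env.dwell(seconds).
- kin.inverse_kinematics(position, orientation): joint angles nearest the present ones, or None.
- env.get_state(): the state.
- camera(name): name is "side" or "top"; returns (picture, depth): 480x640x3 uint8, blue, green, red; 480x640 float32, m along the optical axis (not along the pixel's ray), 0 where there is no reading.
- calibration(name): a dict with "fx", "fy", "cx", "cy" (pixels), "rvec" (rotation vector, rad) and "tvec" (3), from world to camera coordinates, as OpenCV has them. Camera axes: x right, y down, z forward; pixel columns grow to the right and rows downward; lengths in m; the calibration is good to about 2 mm. A picture is of the moment at which its call begins. calibration takes no time and is no camera call.
A pose or a line that the arm cannot do raises env.PlanningError and nothing moves.
- job.job_done(): hands the job in; it is judged then, once.
The state is a dict: "time": time; "qpos": joint angles; "joint_velocities": joint speeds; "joint_torque": joint torques, N m; "tcp_pos": TCP position; "orientation": TCP orientation; "force": force on the tool from outside, world axes, zero at the start; "torque": the same for the moment, N m; "opening": finger opening in m; "gripper_force": force on a finger pad.
Only numpy, scipy, OpenCV 4.12 (cv2) and the standard library are available. Lean on these libraries where they do the work, as an engineer would, in place of code of your own. Each camera call takes 0.05 s, during which the arm holds its last target. There are 200 camera calls.

## Working session

There is one attempt and no reset: what is moved stays moved. The work goes in short steps, each a Python script; the robot and the scene stay as the last script left them, time stands still between calls to the robot, and variables do not carry over. Pictures are saved under pics/ and viewed, at most 14 in all, crops included, and the job is handed in when it is done.

```bash
mkdir -p pics
cat > h.py <<'E'
import numpy as np, cv2
from cell import env, kin, camera, calibration, job
def cal(n):
    c=calibration(n); K=np.array([[c["fx"],0,c["cx"]],[0,c["fy"],c["cy"]],[0,0,1]]); R=cv2.Rodrigues(np.array(c["rvec"],float))[0]
    return K,R,np.array(c["tvec"],float).ravel()
def cloud(n,d):
    K,R,t=cal(n); v,u=np.mgrid[:480,:640]
    p=np.stack([(u-K[0,2])/K[0,0]*d,(v-K[1,2])/K[1,1]*d,d],-1)
    w=(p-t)@R; w[d<=0]=np.nan
    return w
def ray(n,u,v,z):
    K,R,t=cal(n); o=-R.T@t; r=R.T@np.linalg.inv(K)@np.array([u,v,1.]); return o+r*(z-o[2])/r[2]
E
python3 - <<'E'
from h import *
for n in("top","side"):
    p,d=camera(n); cv2.imwrite(f"pics/{n}0.png",p); np.savez(f"{n}0.npz",p=p,d=d)
    K,R,t=cal(n); print(n,K[0,0],-R.T@t,R[2])
print(env.get_state())
E
```

```text
top 590.9210449706178 [ 0.45700351 -0.00184042  0.99775819] [ 0.10632041  0.00119606 -0.9943312 ]
side 572.5197052095324 [ 0.3252589  -0.75085035  0.86172592] [ 0.19976773  0.66348494 -0.72102745]
{'time': 0.1, 'qpos': array([-1.3291337 ,  0.47773871,  0.02233729,  1.55635887, -0.01149008,
        1.10930398, -0.08309979]), 'joint_velocities': array([ 0.0015714 , -0.00038301, -0.00149948, -0.00058905, -0.00221807,
       -0.00075401,  0.00152667]), 'joint_torque': array([ 4.11832065e-03, -5.97761858e+01,  1.61361180e+00, -2.81956065e+01,
        1.28151223e-02,  5.03216987e-03, -1.98227849e-05]), 'tcp_pos': array([0.23116361, 0.63373688, 0.30300582]), 'orientation': array([-8.20080282e-05,  1.73976746e-01,  9.84749402e-01, -8.36355381e-04]), 'force': array([ 0.13976829, -0.03327796, -0.44576855]), 'torque': array([ 0.00622937, -0.01434333, -0.00666295]), 'gripper_force': 0.0, 'opening': 0.08531254752284329}
```

View pics/top0.png

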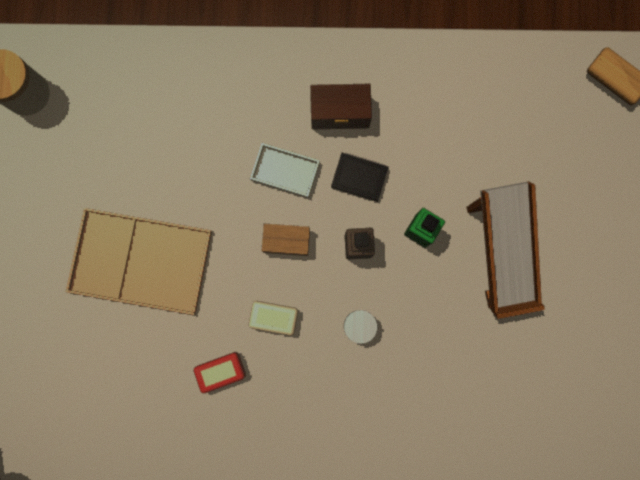

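View pics/side0.png

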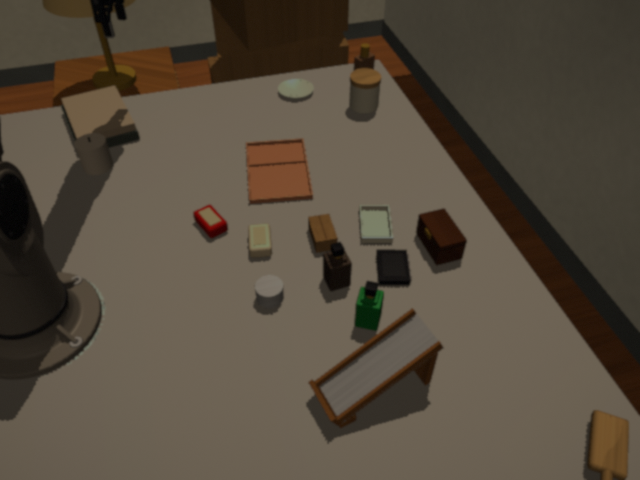

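Top view: the cream soap is at (273,318) and its red look-alike at (219,372). The smoked bottle is at (360,243) and the green one at (425,227). The dish is at (286,171), the carton (286,240), the tin (361,327), the mirror (360,177) and the box (341,107). The tray is at left (140,262) with its small bay further left, and the rack at right (513,250) with its low end near the robot. The pale plate in the side view at (295,90) could be taken for the dish but is far away. I choose by the descriptions given.

```bash
cat >> h.py <<'E'
SEED=dict(soap=(273,318,.028),dish=(286,171,.016),bottle=(351,245,.068),carton=(286,240,.034),tin=(361,327,.036),mirror=(360,177,.014),tray=(160,262,.012))
E
python3 - <<'E'
from h import *
f=np.load("top0.npz"); p,d=f["p"],f["d"]; w=cloud("top",d); z=w[...,2]
print("table z",np.nanmedian(z[380:460,250:600]),np.nanstd(z[400:440,400:500]))
# per-object: top-surface points by height band, around seed
def comp(name,seed,lo,hi,rad):
    m=((z>lo)&(z<hi)).astype(np.uint8); u,v=seed
    r=np.zeros_like(m); r[max(v-rad,0):v+rad,max(u-rad,0):u+rad]=1; m&=r
    n,l,s,c=cv2.connectedComponentsWithStats(m); 
    if n<2: print(name,"none"); return
    k=1+np.argmax(s[1:,4]); q=w[l==k]
    rc=cv2.minAreaRect((q[:,:2]*1000).astype(np.float32)); b=cv2.boxPoints(rc)
    print(name,"c",np.round(rc[0],1),"size",np.round(rc[1],1),"ang",round(rc[2],1),"zmed",np.round(np.nanmedian(q[:,2])*1000,1),"n",len(q))
comp("soap",(273,318),.018,.035,40)
comp("red",(219,372),.018,.035,35)
comp("dish",(286,171),.010,.022,38)
comp("mirror",(360,177),.008,.022,34)
comp("bottle",(355,245),.058,.110,30)
comp("bottletop",(355,245),.090,.110,30)
comp("green",(425,227),.04,.110,30)
comp("carton",(286,240),.026,.042,32)
comp("tin",(361,327),.030,.042,30)
comp("tray",(140,262),.007,.018,95)
comp("trayall",(140,262),.0025,.018,95)
comp("box",(341,107),.05,.062,40)
comp("rack",(513,250),.02,.15,75)
# colour edges check: rays of rect of soap/dish
# rack floor: grey pixels
hsv=cv2.cvtColor(p,cv2.COLOR_BGR2HSV)
m=(hsv[...,1]<60)&(z>.02); m[:, :470]=0; m[:,560:]=0; m[:170]=0; m[330:]=0
q=w[m]; A=np.c_[q[:,:2],np.ones(len(q))]; 
co,*_=np.linalg.lstsq(A,q[:,2],rcond=None); print("rack floor grad",co,"slope",np.degrees(np.arctan(np.hypot(*co[:2]))),"yaw",np.degrees(np.arctan2(co[1],co[0])),np.std(A@co-q[:,2]),len(q))
rc=cv2.minAreaRect((q[:,:2]*1000).astype(np.float32)); print("floor rect",rc, cv2.boxPoints(rc).round(1).tolist(), np.nanpercentile(q[:,2],[1,99]))
a=cv2.resize(p[200:350,230:400],None,fx=4,fy=4,interpolation=cv2.INTER_CUBIC)[:600]
cv2.imwrite("pics/crop1.png",a)
E
```

```text
table z 0.0004759969482139907 0.0017684692817561513
soap c [438.3  81. ] size [76.2 46. ] ang 80.7 zmed 28.3 n 1296
red c [348.9 166.2] size [46. 77.] ang 21.0 zmed 28.2 n 1341
dish c [687.8  67.6] size [104.   67.2] ang 73.7 zmed 16.0 n 548
mirror c [679.6 -59.9] size [83.9 65.8] ang 73.6 zmed 14.7 n 1819
bottle c [560.9 -58.3] size [44.2 44.1] ang 3.8 zmed 70.9 n 768
bottletop c [561.  -58.3] size [21.5 21. ] ang 5.3 zmed 100.0 n 195
green c [ 588.6 -164.5] size [44.2 44.3] ang 59.0 zmed 70.2 n 841
carton c [567.7  62.6] size [76.2 46.7] ang 87.1 zmed 34.5 n 1305
tin c [426.3 -61.5] size [52.9 51.9] ang 0.6 zmed 36.5 n 874
tray c [529.7 309.1] size [220.  144.2] ang 80.8 zmed 11.6 n 1475
trayall c [532.3 311.8] size [233.7 160. ] ang 80.2 zmed 5.2 n 10129
box c [792.8 -25.2] size [ 63.5 100.3] ang 1.3 zmed 56.5 n 2197
rack c [ 548.9 -298.8] size [201.7  79.8] ang 11.6 zmed 66.4 n 7000
rack floor grad [ 0.45386289  0.09870033 -0.15804575] slope 24.91350000660544 yaw 12.26893107864199 0.0017488026288194636 4396
floor rect ((557.647216796875, -297.98895263671875), (183.98532104492188, 64.86808013916016), 11.690054893493652) [[461.0, -284.8999938964844], [474.1000061035156, -348.3999938964844], [654.2999877929688, -311.1000061035156], [641.2000122070312, -247.60000610351562]] [0.02377555 0.10694278]
```

View pics/crop1.png

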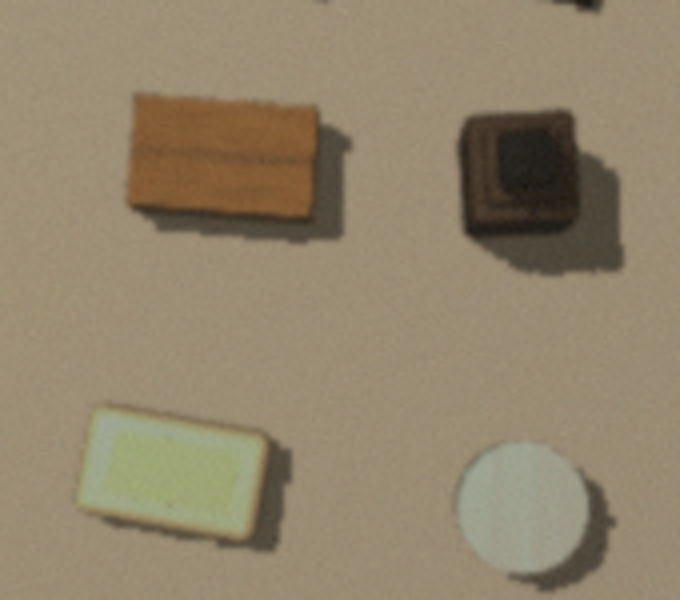

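The crop shows the plain cream soap (carton above it), the smoked bottle with its black stopper, and the tin. No look-alikes are among them, and the measured sizes and heights match the data. I'll write the pick and place helpers, check IK and place the dish.

```bash
cat >> h.py <<'E'
from scipy.spatial.transform import Rotation as Ro
NOSE=.073
def retreat(o): return .076*(1-np.cos(np.arcsin(min(o/2,.07)/.076)))
def quat(phi,tilt=0.,yaw=0.):
    """tool z down (tilted by tilt towards +x of yaw), closing axis at phi rad"""
    zt=np.array([np.sin(tilt)*np.cos(yaw),np.sin(tilt)*np.sin(yaw),-np.cos(tilt)])
    y=np.array([np.cos(phi),np.sin(phi),0]); x=np.cross(y,zt)
    q=Ro.from_matrix(np.c_[x,y,zt]).as_quat(); return q[[3,0,1,2]]
def best(pos,phi,tilt=0.,yaw=0.):
    c=[]
    for f in(phi,phi+np.pi):
        q=quat(f,tilt,yaw); j=kin.inverse_kinematics(np.array(pos),q)
        if j is not None: c.append((abs(j[6]),f,q,j))
    return min(c,key=lambda a:a[0]) if c else None
deg=np.radians
RACK=np.array([.5571,-.2981]); RY=deg(11.8)
def lane(s,h):
    """world point s up the lane floor from the stop, h square above it"""
    a=deg(25); x=-.090+s*np.cos(a)-h*np.sin(a); z=.022+s*np.sin(a)+h*np.cos(a)
    return np.array([RACK[0]+x*np.cos(RY),RACK[1]+x*np.sin(RY),z])
TRAY=np.array([.5297,.3091]); TY=deg(-9.2)
def tray(x,y): c,s=np.cos(TY),np.sin(TY); return TRAY+[c*x-s*y,s*x+c*y]
def pick(xy,phi,w,tip,open_,f,up=.25):
    z=tip+NOSE-retreat(w)
    b=best([*xy,up],phi); env.grip(open_); env.reach([*xy,up],b[2])
    hit=env.movel([*xy,z],velocity=.15,stop_force=12)
    env.grip(w-.012,f); s=env.get_state(); print("pick hit",hit,"open",round(s["opening"],4),"F",round(s["gripper_force"],1),"tcp",s["tcp_pos"].round(4),"z",round(z,4),"t",s["time"])
    env.movel([*xy,up],velocity=.2); s=env.get_state(); print("lifted open",round(s["opening"],4),round(s["gripper_force"],1))
    return z
def place(xy,phi,z,open_,up=.25):
    b=best([*xy,up],phi); env.reach([*xy,up],b[2])
    env.movel([*xy,z+.015],velocity=.15)
    hit=env.movel([*xy,z-.003],velocity=.03,stop_force=4); print("place hit",hit,env.get_state()["tcp_pos"].round(4),"z",round(z,4))
    env.dwell(.2); env.grip(open_); env.dwell(.2)
    env.movel([*xy,up],velocity=.2); print("t",env.get_state()["time"])
def snap(n,name,box=None,k=1):
    p,d=camera(n); np.savez(name+".npz",p=p,d=d)
    if box: u0,v0,u1,v1=box; p=cv2.resize(p[v0:v1,u0:u1],None,fx=k,fy=k,interpolation=cv2.INTER_CUBIC)
    cv2.imwrite(f"pics/{name}.png",p)
E
python3 - <<'E'
from h import *
up=.25
for n,xy,phi in[("soap",(.4383,.081),-9.3),("dish",(.6878,.0676),-16.3),("bottle",(.561,-.0583),4.5),("carton",(.5677,.0626),-2.9),("tin",(.4263,-.0615),0),("L",tray(0,-.042),-9.2),("S",tray(0,.065),-9.2)]:
    for z in(.25,.07):
        b=best([*xy,z],deg(phi)); print(n,z,None if b is None else (round(np.degrees(b[1])),b[3].round(2)))
for s,h in((.045,.085),(.045,.2),(.115,.085),(.115,.2)):
    b=best(lane(s,h),RY+np.pi/2,deg(25),RY); print("lane",lane(s,h).round(3),None if b is None else b[3].round(2))
z=pick((.6878,.0676),deg(-16.3),.066,.004,.082,40)
E
```

```text
soap 0.25 (-9, array([-0.83,  0.18,  0.57,  2.17, -0.13,  0.83, -0.34]))
soap 0.07 (-9, array([-0.55,  0.52,  0.28,  2.26, -0.37,  0.4 , -0.13]))
dish 0.25 (-16, array([-0.63,  0.64,  0.68,  1.6 , -0.44,  1.06, -0.12]))
dish 0.07 (-16, array([-0.57,  0.86,  0.58,  1.68, -0.62,  0.8 ,  0.01]))
bottle 0.25 (4, array([-0.55,  0.42,  0.7 ,  1.91, -0.34,  0.92,  0.4 ]))
bottle 0.07 (4, array([-0.29,  0.66,  0.38,  1.99, -0.43,  0.57,  0.46]))
carton 0.25 (-3, array([-0.66,  0.41,  0.57,  1.89, -0.27,  0.92, -0.01]))
carton 0.07 (-3, array([-0.54,  0.67,  0.42,  1.98, -0.48,  0.58,  0.16]))
tin 0.25 (0, array([-0.73,  0.17,  0.82,  2.21, -0.17,  0.83,  0.2 ]))
tin 0.07 (0, array([-0.36,  0.54,  0.44,  2.3 , -0.59,  0.4 ,  0.58]))
L 0.25 (-9, array([-0.93,  0.42,  0.45,  1.85, -0.22,  0.93, -0.53]))
L 0.07 (-9, array([-0.83,  0.67,  0.33,  1.94, -0.38,  0.59, -0.41]))
S 0.25 (-9, array([-0.97,  0.52,  0.39,  1.67, -0.23,  0.99, -0.67]))
S 0.07 (-9, array([-0.89,  0.74,  0.27,  1.76, -0.29,  0.68, -0.62]))
lane [ 0.474 -0.316  0.118] [ 0.28  0.55  0.42  2.14 -1.3   0.55  0.42]
lane [ 0.426 -0.325  0.222] [-0.13  0.49  1.07  2.17 -1.19  0.88  0.35]
lane [ 0.536 -0.303  0.148] [ 0.05  0.59  0.63  2.05 -1.27  0.66  0.25]
lane [ 0.488 -0.312  0.252] [-0.22  0.5   1.07  2.07 -1.12  0.89  0.16]
pick hit False open 0.065 F 45.5 tcp [0.6886 0.0676 0.0708] z 0.0695 t 4.5417
lifted open 0.0653 44.6
```

Run:
```python
from h import *
place(tray(0,-.042),deg(-9.2),.0695+.004,.078)
z=pick((.561,-.0583),deg(4.5),.044,.038,.075,45)
place(tray(0,.065),deg(-9.2),z+.004,.065)
b=best([.45,.1,.28],deg(-9.3)); env.reach([.45,.0,.28],b[2])
snap("top","t1",(40,190,340,390),2.5)
```

```text
place hit True [0.523  0.2678 0.0744] z 0.0735
t 10.0417
pick hit False open 0.0432 F 46.8 tcp [ 0.5615 -0.0583  0.1086] z 0.1077 t 12.9833
lifted open 0.0435 46.2
place hit True [0.5401 0.3734 0.1125] z 0.1117
t 18.4917
```

View pics/t1.png

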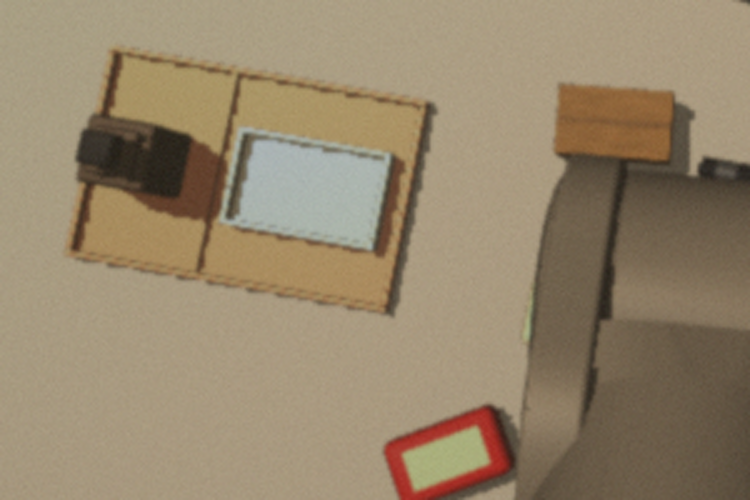

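Crop: the bottle stands in the small bay (crop pixel 135,155) and the dish lies flat in the large bay (305,188), close to the divider. I'll measure the dish and place the soap in it.

Run:
```python
from h import *
f=np.load("t1.npz"); w=cloud("top",f["d"]); p=f["p"]
hsv=cv2.cvtColor(p,cv2.COLOR_BGR2HSV); z=w[...,2]
m=np.zeros((480,640),np.uint8); m[230:295,122:205]=1
m&=((hsv[...,1]<60)&(z>.007)).astype(np.uint8)
q=w[m>0]; rc=cv2.minAreaRect((q[:,:2]*1000).astype(np.float32)); print("dish",rc,len(q))
m2=m&(z>.015); q=w[m2>0]; rc=cv2.minAreaRect((q[:,:2]*1000).astype(np.float32)); print("rim",rc,len(q)); print("expect",tray(0,-.042))
r=np.radians(rc[2]); L=-TY
d=np.array(rc[0])/1000-TRAY; c,s=np.cos(TY),np.sin(TY); print("local",c*d[0]+s*d[1],-s*d[0]+c*d[1])
```

```text
dish ((522.4966430664062, 267.19927978515625), (105.10503387451172, 65.79801940917969), 80.99689483642578) 2246
rim ((522.5057373046875, 267.1737060546875), (105.21275329589844, 65.56509399414062), 80.69648742675781) 507
expect [0.52298499 0.26764028]
local -0.0003984919355110887 -0.04253719247782162
```

Run:
```python
from h import *
z=pick((.4383,.081),deg(-9.3),.046,.0135,.075,35)
place((.5225,.2672),deg(-9.1),z+.009,.060)
z=pick((.5677,.0626),deg(-2.9),.046,.0165,.075,30,up=.30)
s=env.get_state(); print(s["time"],s["tcp_pos"])
snap("top","t2",(40,190,340,390),2.5)
```

```text
pick hit False open 0.0456 F 35.4 tcp [0.4387 0.0812 0.0836] z 0.0829 t 22.325
lifted open 0.0452 35.9
place hit True [0.5225 0.2673 0.0924] z 0.0919
t 27.375
pick hit False open 0.0452 F 32.0 tcp [0.5681 0.0627 0.0865] z 0.0859 t 30.4917
lifted open 0.0454 31.2
31.7083 [0.5669693  0.06270565 0.2988414 ]
```

View pics/t2.png

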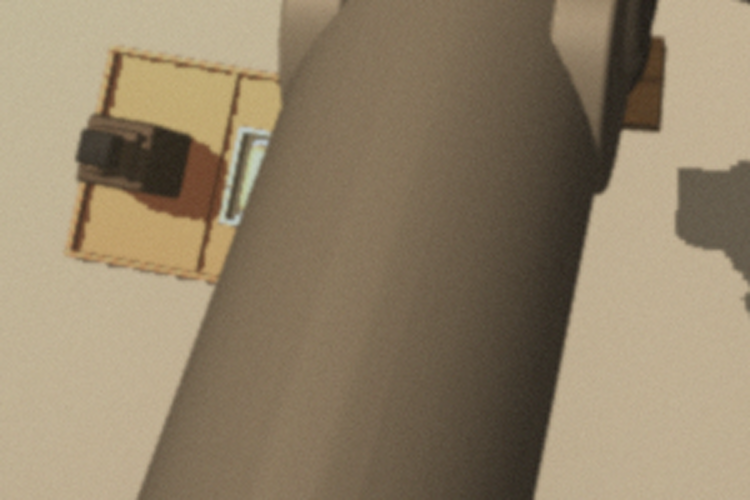

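The arm hides most of the soap, but the cream block is visible inside the dish rim at crop (255,170). The carton is held. Now the carton goes into the lane.

```bash
cat >> h.py <<'E'
def lplace(s,h0,open_,hi=.20):
    b=best(lane(s,hi),RY+np.pi/2,deg(25),RY); env.reach(lane(s,hi),b[2])
    env.movel(lane(s,h0+.012),velocity=.12)
    hit=env.movel(lane(s,h0-.005),velocity=.025,stop_force=3); st=env.get_state()
    d=st["tcp_pos"]-lane(s,h0); print("hit",hit,"off normal",round(d@[-.4226*np.cos(RY),-.4226*np.sin(RY),.906],4),d.round(4))
    env.dwell(.2); env.grip(open_); env.dwell(.4)
    env.movel(lane(s,hi),velocity=.2); print("t",env.get_state()["time"])
E
python3 - <<'E'
from h import *
env.reach([.47,-.12,.30],best([.47,-.12,.30],RY+np.pi/2)[2])
try: lplace(.046,.0864,.062)
except env.PlanningError as e: print("plan",e,env.get_state())
env.reach([.45,.0,.3],best([.45,.0,.3],0)[2])
snap("top","t3",(440,160,600,330),3.5); snap("side","s3",(290,290,460,440),4)
E
```

```text
hit True off normal 0.001 [-0.0005 -0.0001  0.0009]
t 37.0333
```

View pics/t3.png

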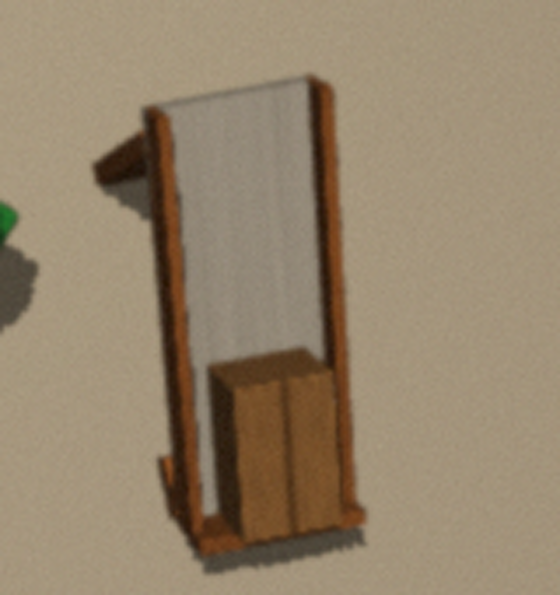

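View pics/s3.png

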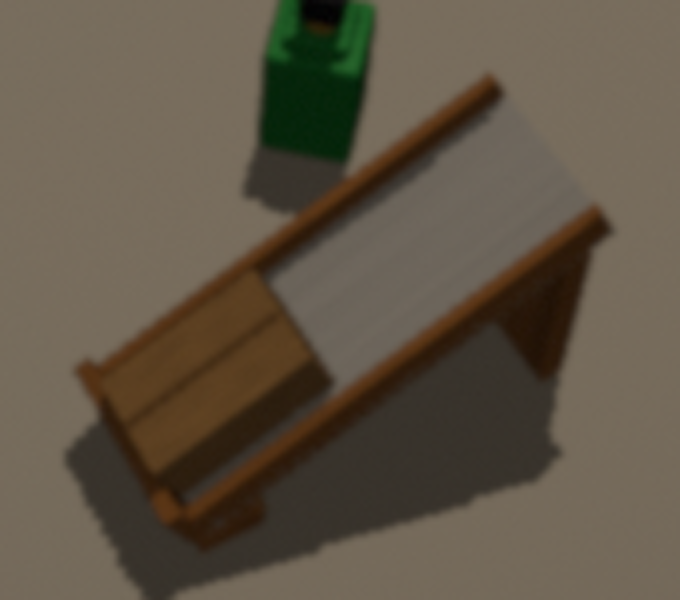

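Both views show the carton lengthwise at the bottom of the lane, flush against the stop (top crop 285,450). Next is the tin.

Run:
```python
from h import *
z=pick((.4263,-.0615),0,.054,.0165,.080,30,up=.28)
env.reach([.47,-.12,.30],best([.47,-.12,.30],RY+np.pi/2)[2])
lplace(.114,z+.0006,.068)
env.reach([.40,.0,.36],best([.40,.0,.36],0)[2]) if best([.40,.0,.36],0) else env.reach([.45,0,.3],best([.45,0,.3],0)[2])
snap("top","t4",(440,160,600,330),3.5); snap("side","s4",(230,120,470,440),1.8)
f=np.load("t4.npz"); cv2.imwrite("pics/t4b.png",cv2.resize(f["p"][190:390,40:340],None,fx=2.5,fy=2.5))
```

```text
pick hit False open 0.0527 F 29.9 tcp [ 0.4267 -0.0615  0.0853] z 0.0845 t 40.8917
lifted open 0.0527 31.6
hit True off normal 0.0009 [-0.0004 -0.0001  0.0008]
t 47.1417
```

View pics/t4.png

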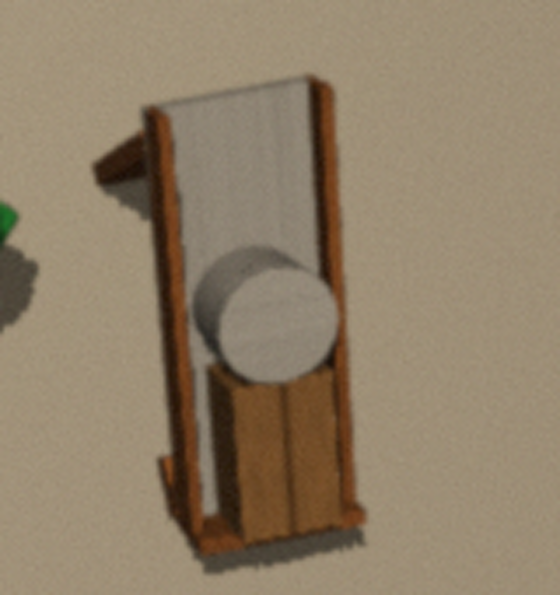

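View pics/s4.png

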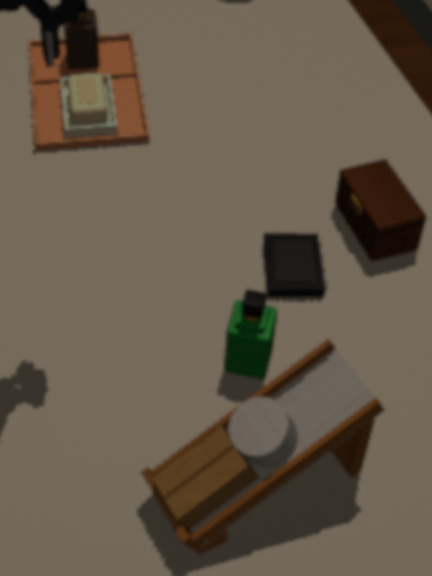

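View pics/t4b.png

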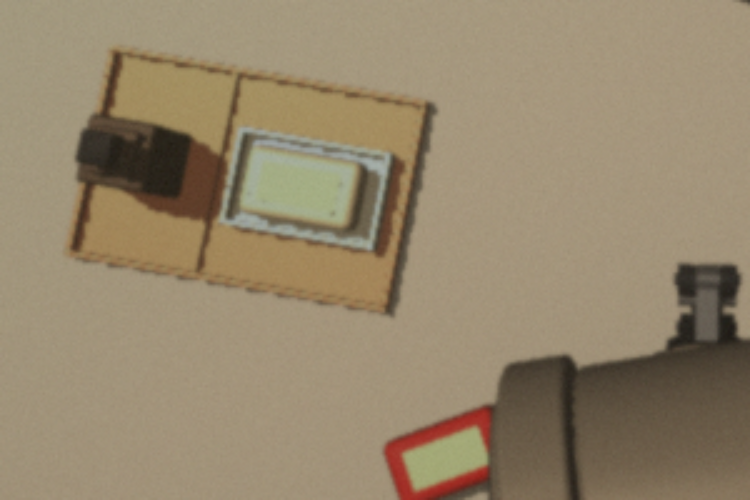

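The soap lies in the dish, the bottle is standing, and the tin is lid up at the carton's upper end (top crop 278,320). The mirror and box look unmoved. I'll check the soap's flatness and the tin gap by depth, then hand in if they pass.

Run:
```python
from h import *
f=np.load("t4.npz"); w=cloud("top",f["d"]); q=w[240:285,125:200].reshape(-1,3); q=q[q[:,2]>.030]
rc=cv2.minAreaRect((q[:,:2]*1000).astype(np.float32)); A=np.c_[q[:,:2],np.ones(len(q))]; co=np.linalg.lstsq(A,q[:,2],rcond=None)[0]
print("soap",rc,"z",np.median(q[:,2]),"tilt",np.degrees(np.hypot(*co[:2])))
a=deg(25); q=w[205:320,485:545].reshape(-1,3); q=q[np.isfinite(q[:,0])]; d=q[:,:2]-RACK; x=d@[np.cos(RY),np.sin(RY)]; y=d@[-np.sin(RY),np.cos(RY)]
X=x+.09; Z=q[:,2]-.022; s=X*np.cos(a)+Z*np.sin(a); h=-X*np.sin(a)+Z*np.cos(a)
m=(h>.028)&(h<.042)&(abs(y)<.04)
print("s range",np.percentile(s[m],[.5,99.5]))
t=m&(s>.085); print("tin s",np.percentile(s[t],99.5),"h",np.median(h[t]),"y",y[t].mean(),"tilt fit",np.degrees(np.polyfit(s[t],h[t],1)[0])); c=m&(s<.07); print("carton h",np.median(h[c]),"smin",np.percentile(s[c],.5))
```

```text
soap ((522.0711059570312, 265.9969482421875), (76.43733978271484, 45.91262435913086), 80.62590026855469) z 0.037250455569231705 tilt 0.594171475634854
s range [-0.00096355  0.12804765]
tin s 0.12863286464653703 h 0.037110234966340847 y 0.0028678295084829243 tilt fit -2.251727477107374
carton h 0.035187631485694086 smin -0.001721563233495173
```

```bash
python3 -c "
from h import *
print(job.job_done())"
```

```text
the job is handed in; nothing more can be done
None
```

Both kits are made up and the job is handed in, at about 50 s on the robot's clock: dish, soap and bottle are on the tray, the carton is against the stop with the tin against it, and the mirror, box and look-alikes were not touched.

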